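# Put the printer's scraper and brush away in their tray

## Robot

A 6-joint arm with a two-finger parallel gripper is mounted at the origin on the work surface. World frame = base frame: x ahead of the robot, y to its left, z up, the work surface at z = 0. Lengths are in m, angles in degrees, forces in N, time in s.
With the tool pointing down it reaches from about 0.375 to 0.75 m from the base axis. Payload 9 kg.
Tool frame: the origin (TCP) lies where the fingers leave the gripper's body, on its centre line; the fingertips stand 73 mm ahead of it and the grasp point (between the pads) lies 54 mm ahead of it (robot.tip_reach is the distance from the TCP to the fingertips, in m); z points along the fingers, y is the direction in which the jaws open and shut (so a half turn about z gives the same grasp; the last joint's range is limited). The gripper opens to 85 mm and grips with 20 to 120 N. Pads are 22 mm wide; open, the fingers measure 114 mm over their backs; the gripper's body (76 mm by 85 mm) begins 54 mm behind the grasp point. The pads swing forward as they close: fully open they stand 13 mm farther back than shut.
Start: joints at [-80.082, 5.964, 5.575, 89.605, 0, 77.527], TCP at [0.229, -0.555, 0.304] pointing down, gripper open.
Joint ranges: [-171.21, 171.21], [-48.23, 106.86], [-62.78, 66.21], [-105.2, 120.99], [-86.42, 89.51], [-180, 180]. Speed limits (degrees/s): [127.2, 127.2, 147.25, 180, 180, 180].

## Interface

Orientations are given as [roll, pitch, yaw] about the fixed x, y, z axes, in that order (R = Rz(yaw) Ry(pitch) Rx(roll)).
In Python, from plant import robot gives the robot as it stands. Calls block until the motion is done:
- robot.move_pose(position, orientation): joint-space move of the TCP to a pose.
- robot.line_to(position, vel=0.15, rotation=None, guard=None): straight line of the TCP; rotation=None keeps the orientation; vel is the mean speed in m/s. With guard (N) it stops when the force on the tool has changed by that much, and returns True; else False.
- robot.goto_joints(angles): joint-space move.
- robot.set_gripper(opening): finger opening in m; the grip force is fixed at half the most; returns when the fingers have stopped.
- robot.pause(seconds).
- robot.ik(position, orientation): joint angles nearest the present ones, or None.
- robot.observe(): the state.
- robot.grab_frame(name): name is "side" or "top"; returns the picture (420x560x3 uint8, blue, green, red); there is no depth.
- robot.get_calibration(name): a dict with "vertical_fov" (degrees; the focal length in pixels is half the picture's height over the tangent of half this angle, whatever the lens; pixels are square), "cx", "cy" (the principal point, pixels), "rvec" (rotation vector, rad) and "tvec" (3), from world to camera coordinates, as OpenCV has them. Camera axes: x right, y down, z forward; pixel columns grow to the right and rows downward; lengths in m; the calibration is good to about 2 mm. A picture is of the moment at which its call begins. get_calibration takes no time and is no camera call.
A pose or a line that the arm cannot do raises robot.IKError and nothing moves.
- robot.job_done(): hands the job in, once; it reports no verdict.
The state is a dict: "time": time; "q": joint angles; "qvel": joint speeds; "joint_torque": joint torques, N m; "tool_pos": TCP position; "tcp_rot": TCP orientation; "ft_force": force on the tool from outside, world axes, zero at the start; "torque": the same for the moment, N m; "gripper_width": finger opening in m.
Only numpy, scipy, OpenCV 4.12 (cv2) and the standard library are available. Lean on these libraries where they do the work, as an engineer would, in place of code of your own. Each camera call takes 0.05 s, during which the arm holds its last target. There are 200 camera calls.

## Task

Tidy up beside the microscope: lay the broad-bladed scraper flat in the wide compartment of the white-walled tray and the brush flat in the narrow one, each lengthwise, either end first. Set them down rather than dropping them, and leave the screwdriver where it lies.

Things in the scene. Friction and masses are not known exactly. Their poses are not given: they have to be found in the camera images.
- tray: White-walled plastic tray, grey floor, fixed to the bench, turned any way round: 238 x 196 mm, 16 mm high, floor 4 mm thick, walls 4 mm. Origin: centre of the underside, z up. Two compartments side by side, each 230 mm long along the tray's x, centred on x = 0, 12 mm deep: the wide one 114 mm across with its middle at y = +37 mm, the narrow one 70 mm across with its middle at y = -59 mm.
- scraper: Flat print-bed scraper on the bench, 190 mm long, about 140 g. Black straight handle 24 mm wide, 22 mm high, from x = -95 to +20 mm; steel blade 3 mm thick, level with the handle's underside, widening to 80 mm at x = +54 to +95 mm. Origin: underside, mid-length; x points to the blade, z up. It balances within 5 mm of the origin, where the handle can be gripped across (along y).
- brush: Flat brush on the bench, 170 mm long, about 70 g. Wooden handle 20 mm wide, 20 mm high, from x = -85 to +15 mm; steel ferrule 30 mm wide, 16 high, to x = +40; dark stiff bristles 32 mm wide, 12 high, to x = +85. Origin: underside, mid-length; x points to the bristles, z up. It balances within 5 mm of the origin, where the handle can be gripped across (along y).
- screwdriver: Black-handled screwdriver, about 180 mm long, lying on the bench farther from the robot than the scraper and brush. Not part of the job. Origin: centre of its length on the underside; x points along it to the tip.
Things that resemble listed ones, but are neither listed nor needed, are in the scene too. There is more than one size of the scraper; the one meant has the size given above. Leave any orange look-alike of the brush alone.

How it is judged:
By the outcome, as a careful person would: the job done as asked, in the order asked, and still so for the second after the job is handed in, with the robot touching nothing.
It also fails if it takes over 59 s, if anything falls off the work surface, if the arm or the gripper's body presses on something with over 40 N, if the wrist force passes 120 N, or if a joint passes its speed limit or range.

## Working session

There is one attempt and no reset: what is moved stays moved. The work goes in short steps, each a Python script; the robot and the scene stay as the last script left them, time stands still between calls to the robot, and variables do not carry over. Pictures are saved under pics/ and viewed, about 8 in all and at most 12, crops included, and the job is handed in when it is done.

```bash
ls; mkdir -p pics; python3 - <<'E'
from plant import robot
import cv2,json
for n in("top","side"):
    im=robot.grab_frame(n); cv2.imwrite(f"pics/{n}0.png",im)
    print(n,robot.get_calibration(n))
s=robot.observe();print(s["time"],s["tool_pos"],s["tcp_rot"],s["gripper_width"])
E
```

```text
pics
top {'vertical_fov': 52.65755880633199, 'cx': 280.9341964494529, 'cy': 204.07814953603295, 'rvec': array([ 2.15349356, -2.19423372,  0.09675354]), 'tvec': array([-0.05420459,  0.52824299,  1.13874009])}
side {'vertical_fov': 54.284741461935404, 'cx': 269.98105068514326, 'cy': 210.77429669340745, 'rvec': array([ 0.73429594, -2.42000958,  1.38010735]), 'tvec': array([0.41648755, 0.23535649, 0.83043801])}
0.1 [ 0.22852014 -0.55455298  0.30319132] [-1.79933559e+02 -1.58279131e-02  2.23902675e+01] 0.08547354855707333
```

View pics/top0.png

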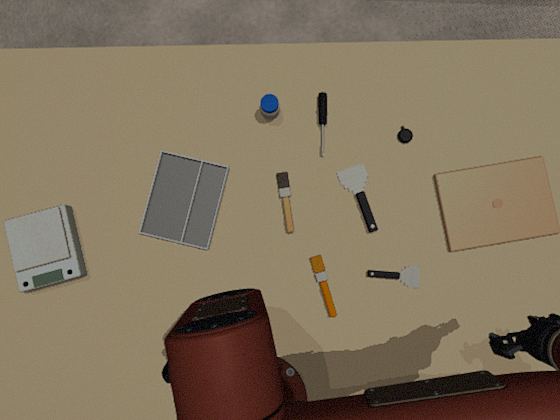

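View pics/side0.png

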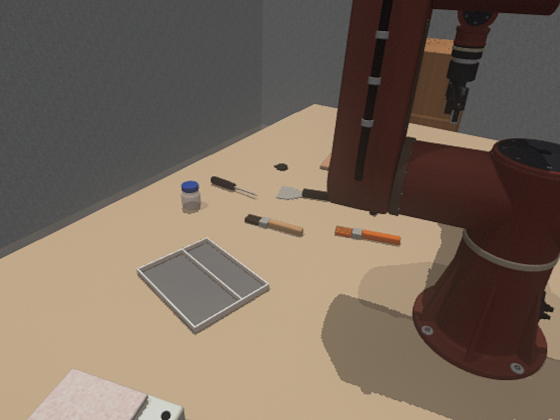

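```bash
cat > h.py <<'E'
import cv2,numpy as np
from plant import robot
def cam(n):
    c=robot.get_calibration(n); f=210/np.tan(np.radians(c["vertical_fov"]/2))
    K=np.array([[f,0,c["cx"]],[0,f,c["cy"]],[0,0,1]]); R=cv2.Rodrigues(np.array(c["rvec"]))[0]
    return K,R,np.array(c["tvec"]).reshape(3,1)
def onplane(n,px,z):
    K,R,t=cam(n); px=np.atleast_2d(np.asarray(px,float))
    d=(R.T@np.linalg.inv(K)@np.c_[px,np.ones(len(px))].T).T; o=(-R.T@t).ravel()
    return o+d*((z-o[2])/d[:,2])[:,None]
def tri(a,b):  # top px, side px
    P=[K@np.c_[R,t] for K,R,t in(cam("top"),cam("side"))]
    X=cv2.triangulatePoints(*P,np.atleast_2d(a).astype(float).T,np.atleast_2d(b).astype(float).T); return (X[:3]/X[3]).T
def proj(n,X):
    K,R,t=cam(n); return cv2.projectPoints(np.atleast_2d(X).astype(float),cv2.Rodrigues(R)[0],t,K,None)[0][:,0]
E
python3 - <<'E'
import cv2,numpy as np
from h import *
t=cv2.imread("pics/top0.png");s=cv2.imread("pics/side0.png")
cv2.imwrite("pics/topc.png",cv2.resize(t[140:260,130:390],None,fx=3,fy=3,interpolation=cv2.INTER_CUBIC))
cv2.imwrite("pics/sidec.png",cv2.resize(s[170:335,130:396],None,fx=3,fy=3,interpolation=cv2.INTER_CUBIC))
print("campos",[(-R.T@T).ravel().round(3) for _,R,T in(cam("top"),cam("side"))])
hsv=cv2.cvtColor(t,cv2.COLOR_BGR2HSV)
for nm,p in dict(bench=(250,200),floor=(165,200),wood=(288,215),blade=(352,178),handle=(366,210),bris=(283,180),orange=(330,300)).items(): print(nm,t[p[1],p[0]],hsv[p[1],p[0]])
for nm,m in dict(dark=(t.max(2)<55),grey=(hsv[...,1]<45)&(hsv[...,2]>70)).items():
    n,l,st,c=cv2.connectedComponentsWithStats(m.astype(np.uint8))
    for i in range(1,n):
        if 25<st[i,4]<9000 and 130<c[i][0]<430 and 80<c[i][1]<300: print(nm,st[i],c[i].round(1),onplane("top",c[i],0.01).round(3))
E
```

```text
campos [array([ 0.422, -0.065,  1.182]), array([0.04, 0.73, 0.62])]
bench [109 137 151] [ 20  71 151]
floor [ 96  97 100] [  8  10 100]
wood [ 76 121 149] [ 18 125 149]
blade [137 145 146] [ 27  16 146]
handle [41 33 38] [139  50  41]
bris [45 48 56] [ 8 50 56]
orange [  0  93 148] [ 19 255 148]
dark [318  93   9  33 258] [322.2 107.9] [[ 0.799 -0.186  0.01 ]]
dark [398 126  14  17 168] [404.4 135.2] [[ 0.716 -0.415  0.01 ]]
dark [277 173  12  15  47] [280.7 180.8] [[ 0.593 -0.065  0.01 ]]
dark [356 192  22  41 343] [365.8 210.8] [[ 0.505 -0.299  0.01 ]]
dark [367 270  33   9 192] [383.9 274.3] [[ 0.331 -0.342  0.01 ]]
grey [261 109  18   8  41] [270.8 112.8] [[ 0.788 -0.04   0.01 ]]
grey [322 124   3  32  65] [322.5 139.7] [[ 0.708 -0.184  0.01 ]]
grey [ 138  150   91  100 6045] [183.8 199.9] [[0.545 0.205 0.01 ]]
grey [337 163  31  33 640] [353.3 178.1] [[ 0.597 -0.267  0.01 ]]
grey [279 187  12  11 102] [284.3 191.6] [[ 0.563 -0.074  0.01 ]]
grey [398 265  22  23 384] [410.2 276. ] [[ 0.325 -0.413  0.01 ]]
grey [315 271  13  11 102] [321.1 276.1] [[ 0.329 -0.17   0.01 ]]
```

View pics/topc.png

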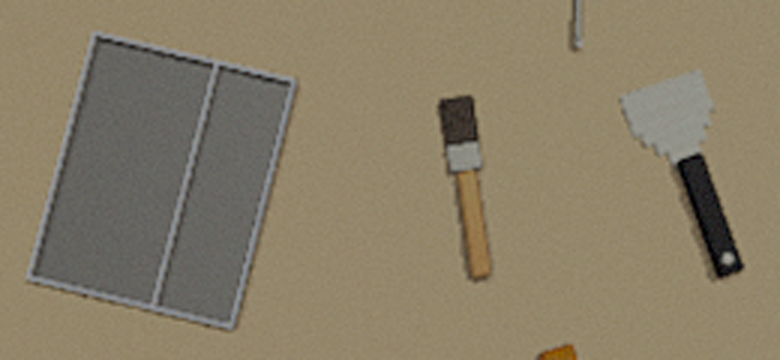

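View pics/sidec.png

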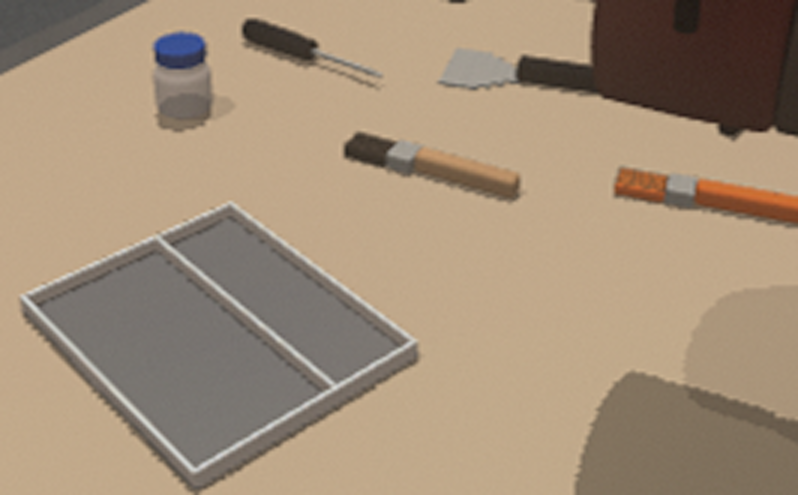

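topc (crop offset 130,140, ×3) shows the tray with corners at crop (95,35), (296,80), (233,327) and (30,278), and the narrow compartment on the right. The brush runs from (457,98) to (480,277), and the large scraper from its blade at (660,85) to its handle end at (730,272). In sidec (offset 130,170, ×3) the tray corners are (22,298), (232,206), (415,345) and (195,473). The brush handle end is at (519,177), and the scraper handle is partly hidden by the arm.

```bash
python3 - <<'E'
from h import *
np.set_printoptions(precision=4,suppress=True)
T=lambda p:(np.array(p)+.5)/3-.5+[130,140]
S=lambda p:(np.array(p)+.5)/3-.5+[130,170]
names=["trFL","trFR","trNR","trNL","divF","divN","brushEnd","ferruleC","brisTip","bladeL","bladeR","handleFront"]
a=T([(95,35),(296,80),(233,327),(30,278),(215,65),(157,305),(480,275),(464,157),(456,98),(620,97),(700,70),(692,158)])
b=S([(22,298),(232,206),(415,345),(195,473),(160,238),(335,385),(519,175),(403,153),(348,145),(440,83),(455,50),(520,66)])
X=tri(a,b)
for n,x,e,f in zip(names,X,proj("top",X)-a,proj("side",X)-b): print(n,x,"res",e.round(1),f.round(1))
t=cv2.imread("pics/top0.png");hsv=cv2.cvtColor(t,cv2.COLOR_BGR2HSV)
def fit(m,nm,z,seed):
    l=cv2.connectedComponents(m.astype(np.uint8))[1]; k=(l==l[seed[1],seed[0]]).astype(np.uint8)
    c=max(cv2.findContours(k,0,1)[0],key=cv2.contourArea)
    c=cv2.findContours(cv2.resize(k*255,None,fx=4,fy=4,interpolation=cv2.INTER_LINEAR)//128,0,1)[0]
    c=max(c,key=cv2.contourArea)[:,0]; px=(c+.5)/4-.5
    P=onplane("top",px,z)[:,:2]*1000
    r=cv2.minAreaRect(P.astype(np.float32)); print(nm,"centre",np.round(r[0],1),"size",np.round(r[1],1),"ang",round(r[2],1)); return r
fit((hsv[...,1]<55)&(hsv[...,2]>50),"tray",.016,(165,200))
fit(t.max(2)<75,"handle",.022,(366,210))
fit((hsv[...,1]<45)&(hsv[...,2]>70),"blade",.003,(353,178))
fit(t.max(2)<75,"bris",.012,(282,180))
fit((hsv[...,1]<45)&(hsv[...,2]>70),"ferrule",.016,(284,191))
fit((hsv[...,1]>95)&(hsv[...,2]>90),"wood",.020,(288,215))
for k,z in ((0,.003),):pass
E
```

```text
trFL [0.6843 0.2692 0.0127] res [-0.4 -0.5] [0.8 0.2]
trFR [0.6375 0.0813 0.0101] res [-0.1 -0.1] [0.2 0. ]
trNR [0.4099 0.1408 0.0098] res [-0.1 -0.2] [0.4 0. ]
trNL [0.4582 0.327  0.0116] res [-0.2 -0.3] [0.5 0.1]
divF [0.6516 0.1554 0.0152] res [0.  0.1] [-0.1 -0. ]
divN [0.4316 0.2102 0.012 ] res [-0.2 -0.4] [0.6 0.1]
brushEnd [ 0.4514 -0.0869  0.0219] res [0.2 0.3] [-0.4 -0. ]
ferruleC [ 0.5629 -0.0735  0.0109] res [-0.2 -0.4] [0.5 0.1]
brisTip [ 0.6202 -0.0669  0.0022] res [-0.3 -0.5] [0.7 0.1]
bladeL [ 0.617  -0.2216  0.0002] res [-0. -0.] [0. 0.]
bladeR [ 0.6431 -0.2971 -0.0016] res [-0.3 -0.5] [0.6 0.1]
handleFront [ 0.5575 -0.2848  0.0111] res [-0.1 -0.2] [0.2 0. ]
tray centre [547.2 204.3] size [200.7 242.2] ang 75.4
handle centre [ 502.5 -296.1] size [115.3  29.3] ang 17.7
blade centre [ 592.2 -270.4] size [80.5 82.4] ang 17.5
bris centre [596.1 -69. ] size [44.8 33.6] ang 6.9
ferrule centre [562.5 -74. ] size [27.8 32.5] ang 11.5
wood centre [499.1 -81.8] size [100.1  22.3] ang 7.0
```

The two views agree that everything lies on the bench, with the handle tops at about 2 cm and the tray rim at about 12–16 mm. Next I grasp the scraper.

```bash
cat >> h.py <<'E'
def st(m=""):
    s=robot.observe(); print(m,"t%.1f"%s["time"],"p",np.round(s["tool_pos"],4),"yaw %.1f"%s["tcp_rot"][2],"F",np.round(s["ft_force"],1),"w %.4f"%s["gripper_width"],"tip",round(robot.tip_reach,4),flush=True); return s
E
python3 - <<'E'
from h import *
st()
robot.set_gripper(0.05); st("pre-open")
x,y,yaw=.5385,-.2865,17.4+180
print(robot.ik([x,y,.18],[180,0,yaw]))
robot.move_pose([x,y,.14],[180,0,yaw]); st("above")
g=robot.line_to([x,y,.077],vel=.06,guard=6); s=st(f"down {g}")
cv2.imwrite("pics/side1.png",cv2.resize(robot.grab_frame("side")[120:270,200:440],None,fx=3,fy=3))
E
```

```text
t0.1 p [ 0.2285 -0.5546  0.3032] yaw 22.4 F [ 0.4 -0.2 -0.8] w 0.0855 tip 0.0726
pre-open t0.5 p [ 0.2286 -0.5548  0.3039] yaw 22.4 F [-0.1  0.4 -0. ] w 0.0499 tip 0.0726
[-40.28156033   8.45471122  -4.63307335  76.91221543   0.
 -57.68156033]
above t2.6 p [ 0.5385 -0.287   0.1403] yaw -162.7 F [-0.3 -0.1  0.3] w 0.0497 tip 0.0726
down False t3.8 p [ 0.5388 -0.2867  0.0775] yaw -162.6 F [0.1 0.5 0.4] w 0.0501 tip 0.0726
```

View pics/side1.png

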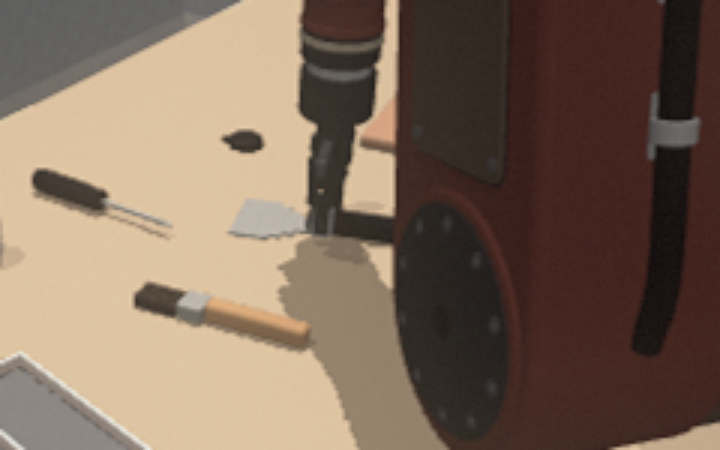

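Side1 shows the open fingers straddling the big scraper's handle front at about (320,220). The brush and screwdriver are undisturbed. I close and lift.

```bash
python3 - <<'E'
from h import *
robot.set_gripper(0.0); s=st("closed")
p=s["tool_pos"]
robot.line_to([p[0],p[1],.14],vel=.08); s=st("lift"); print(s["torque"])
cv2.imwrite("pics/m.png",np.hstack([cv2.resize(robot.grab_frame("side")[100:250,180:380],None,fx=2,fy=2),cv2.resize(robot.grab_frame("top")[130:280,250:430],None,fx=2,fy=2)]))
E
```

```text
closed t4.2 p [ 0.5388 -0.2867  0.0776] yaw -162.6 F [0.3 2.  4.3] w 0.0227 tip 0.0726
lift t5.1 p [ 0.5386 -0.2865  0.1394] yaw -162.6 F [ 0.   0.8 -0.5] w 0.0224 tip 0.0726
[-0.02892034 -0.03499074  0.02892774]
```

View pics/m.png

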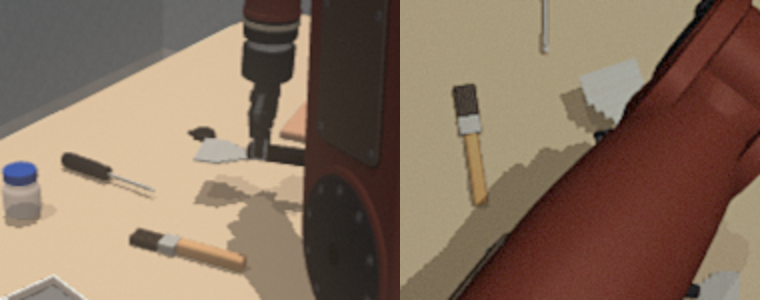

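The picture shows the scraper held level (blade at about (225,150) in the left half) with its shadow beneath. I carry it to the wide compartment.

```bash
python3 - <<'E'
from h import *
x,y,yaw=.5565,.2405,-14.6+180
robot.line_to([x,y,.14],vel=.22,rotation=[180,0,yaw]); st("over")
cv2.imwrite("pics/m2.png",np.hstack([cv2.resize(robot.grab_frame("side")[180:340,100:300],None,fx=2,fy=2),cv2.resize(robot.grab_frame("top")[130:290,110:290],None,fx=2,fy=2)]))
robot.line_to([x,y,.092],vel=.08); st("near")
g=robot.line_to([x,y,.0785],vel=.02,guard=4); st(f"touch {g}")
E
```

```text
over t7.8 p [0.5566 0.24   0.14  ] yaw 165.4 F [-0.3 -1.1 -1.1] w 0.0227 tip 0.0726
near t8.6 p [0.5566 0.2406 0.0922] yaw 165.4 F [-0.2  0.3 -1.5] w 0.0227 tip 0.0726
touch True t9.2 p [0.5565 0.2405 0.0816] yaw 165.4 F [-1.3  0.   5.6] w 0.0223 tip 0.0726
```

View pics/m2.png

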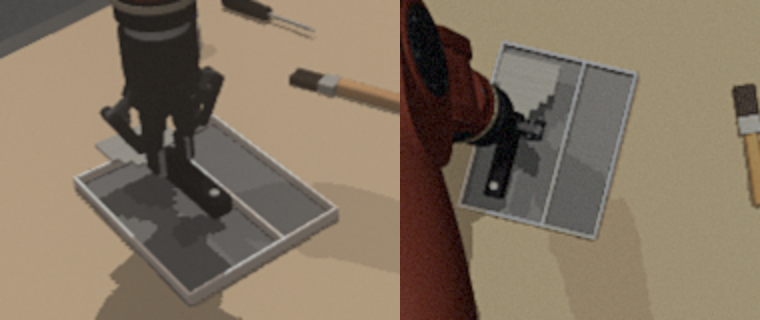

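The scraper was aligned over the wide compartment, blade at the far end. It touched down 4.0 mm above bench grasp height, which matches the tray floor. I release it and grasp the brush.

```bash
python3 - <<'E'
from h import *
robot.set_gripper(0.045); s=st("released"); p=s["tool_pos"]
robot.line_to([p[0],p[1],.15],vel=.08); st("up")
x,y,yaw=.534,-.0775,7.3+180
robot.move_pose([x,y,.14],[180,0,yaw]); st("above")
t=robot.grab_frame("top"); s2=robot.grab_frame("side")
cv2.imwrite("pics/m3.png",np.hstack([cv2.resize(t[140:260,130:290],None,fx=2.5,fy=2.5),cv2.resize(s2[200:320,130:290],None,fx=2.5,fy=2.5)]))
g=robot.line_to([x,y,.077],vel=.06,guard=6); st(f"down {g}")
if not g:
    robot.set_gripper(0.0); s=st("closed"); p=s["tool_pos"]
    robot.line_to([p[0],p[1],.14],vel=.08); st("lift")
E
```

```text
released t9.5 p [0.5559 0.2404 0.0806] yaw 165.4 F [-0.3 -0.  -1. ] w 0.0450 tip 0.0726
up t10.5 p [0.5555 0.2403 0.1493] yaw 165.4 F [-0.3 -0.7 -0.5] w 0.0449 tip 0.0726
above t11.7 p [ 0.5341 -0.0768  0.1399] yaw -172.7 F [-0.6  0.5  0.7] w 0.0446 tip 0.0726
down False t13.0 p [ 0.5343 -0.0776  0.0775] yaw -172.7 F [-0.3 -0.3  0.7] w 0.0450 tip 0.0726
closed t13.4 p [ 0.5344 -0.0777  0.0776] yaw -172.7 F [-1.2  0.1  5.2] w 0.0181 tip 0.0726
lift t14.3 p [ 0.5341 -0.0776  0.1394] yaw -172.7 F [ 0.5  1.6 -0.7] w 0.0187 tip 0.0726
```

View pics/m3.png

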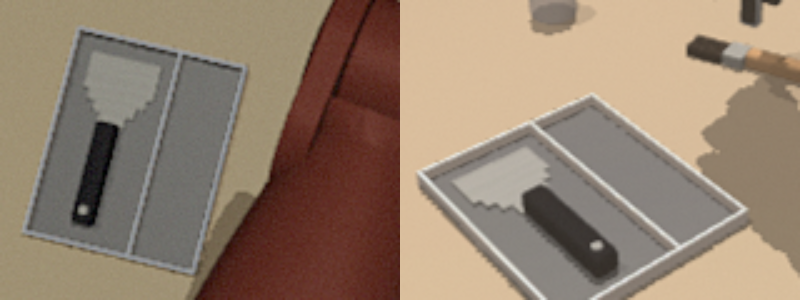

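The scraper lies flat and lengthwise, clear of all walls. The brush is lifted; next I place it.

```bash
python3 - <<'E'
from h import *
x,y,yaw=.5323,.1472,-14.6+180
robot.line_to([x,y,.14],vel=.15,rotation=[180,0,yaw]); st("over")
robot.line_to([x,y,.118],vel=.08); st("near")
cv2.imwrite("pics/m4.png",np.hstack([cv2.resize(robot.grab_frame("side")[180:330,100:300],None,fx=2,fy=2),cv2.resize(robot.grab_frame("top")[130:280,110:290],None,fx=2,fy=2)]))
E
```

```text
over t16.0 p [0.5323 0.1468 0.14  ] yaw 165.4 F [-0.7  0.2 -0.3] w 0.0184 tip 0.0726
near t16.4 p [0.5317 0.1471 0.1171] yaw 165.4 F [-0.1  0.7 -0.9] w 0.0183 tip 0.0726
```

View pics/m4.png

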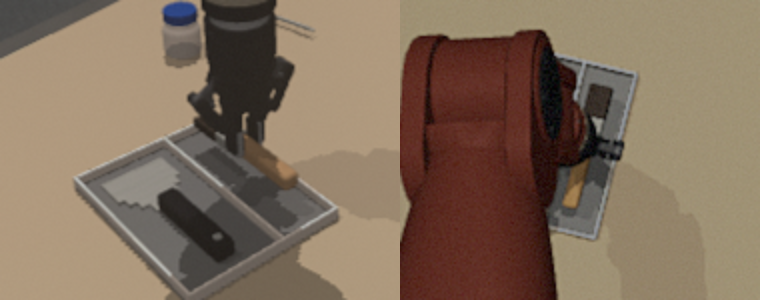

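The brush is lined up over the narrow compartment. I lower it, release, retreat and check.

```bash
python3 - <<'E'
from h import *
x,y=.5323,.1472
robot.line_to([x,y,.092],vel=.06); st("low")
g=robot.line_to([x,y,.0785],vel=.02,guard=4); st(f"touch {g}")
robot.set_gripper(0.032); s=st("released"); p=s["tool_pos"]
robot.line_to([p[0],p[1],.16],vel=.08); st("up")
robot.goto_joints([-80,5.96,5.575,89.6,0,77.5]); st("home")
t=robot.grab_frame("top"); s2=robot.grab_frame("side"); cv2.imwrite("pics/top5.png",t); cv2.imwrite("pics/side5.png",s2)
cv2.imwrite("pics/m5.png",np.vstack([np.hstack([cv2.resize(t[140:260,130:290],None,fx=2.5,fy=2.5),cv2.resize(s2[225:345,130:290],None,fx=2.5,fy=2.5)]),cv2.resize(t[80:330,130:530],None,fx=.74*2.7/1.0*1.0,fy=1.0)[:250,:800] if 0 else cv2.resize(t[80:220,200:600],(800,280))]))
a=cv2.imread("pics/top0.png"); d=cv2.absdiff(a,t)[85:160,310:330].max(); print("screwdriver diff",d)
E
```

```text
low t17.1 p [0.5321 0.1472 0.0917] yaw 165.4 F [ 0.5  0.2 -0.5] w 0.0182 tip 0.0726
touch True t17.6 p [0.5323 0.1472 0.0816] yaw 165.4 F [-1.4 -0.5  4.7] w 0.0184 tip 0.0726
released t17.9 p [0.5317 0.1472 0.0808] yaw 165.4 F [-0.2  0.9  0.9] w 0.0320 tip 0.0726
up t19.0 p [0.5313 0.1472 0.1593] yaw 165.4 F [-0.5 -0.7  0.3] w 0.0318 tip 0.0726
home t21.8 p [ 0.2301 -0.5541  0.3039] yaw 22.6 F [ 0.7  0.2 -0.8] w 0.0316 tip 0.0726
screwdriver diff 35
```

View pics/m5.png

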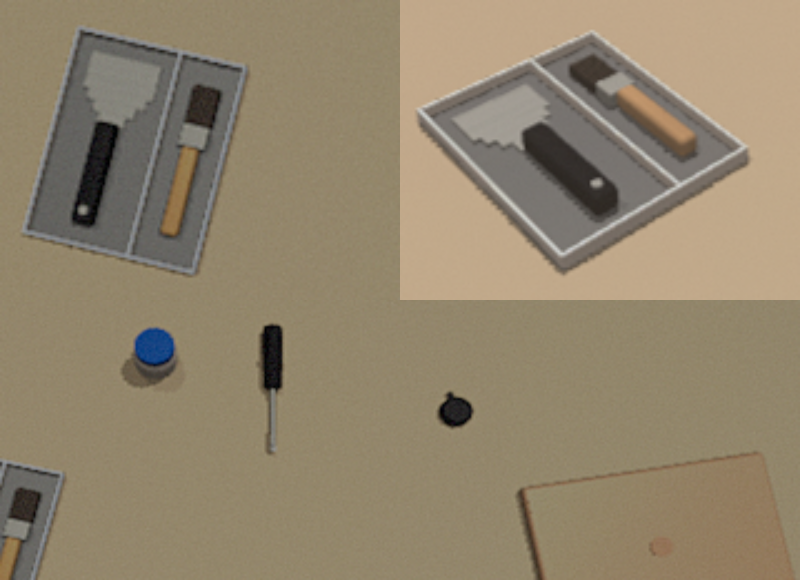

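Both tools lie flat and lengthwise in their compartments, clear of the walls. The screwdriver is unmoved: the pixel difference is noise level. I hand in.

```bash
python3 -c "
from plant import robot
robot.job_done()"
```

```text
the job is handed in; nothing more can be done
```

I laid the large scraper in the wide compartment first, then the wooden brush in the narrow one. I lowered each until it touched the tray floor with about 5 N, released it, moved the arm back to its start pose and handed the job in at about 22 s.

- **Final pictures:** both views show the two tools flat, lengthwise and clear of the walls, and the screwdriver where it was (its picture differs only at what looks like noise level).
- **Touchdown height:** both tools touched 4.0 mm above their bench grasp height, which matches the tray floor thickness.
- **Small disagreements:** the two-view heights of the tray rim came out at 10–15 mm against the stated 16 mm. The jaw readings on the handles were 1.5–2 mm under their stated widths. Neither affected the placing.

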